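Queue the petri dishes in the lane

ROBOT

A 7-joint arm with a two-finger parallel gripper is mounted at the origin on a cart in front of the work surface, level with it; the furniture and walls round the work are solid. World frame = base frame: x ahead of the robot, y to its left, z up, the work surface at z = 0. Lengths are in m, angles in rad, forces in N, time in s.
With the tool pointing down it reaches from about 0.4 to 0.85 m from the base axis. Payload 10.4 kg.
Tool frame: the origin (TCP) lies midway between the tips of the shut fingers; the grasp point (between the pads) lies 19 mm behind it (manip.tcp_to_grasp is the distance from the TCP to the grasp point, in m); z points along the fingers, y is the line along which they close (so a half turn about z gives the same grasp; the last joint's range is limited). The gripper opens to 85 mm and grips with 20 to 120 N. Pads are 22 mm wide; open, the fingers measure 114 mm over their backs; the gripper's body (76 mm by 85 mm) begins 54 mm behind the grasp point. The pads swing forward as they close: fully open they stand 13 mm farther back than shut.
Start: joints at [1.192, 0.332, -0.065, 1.46, 0.022, 1.35, -0.088], TCP at [0.218, -0.586, 0.231] pointing down, gripper open.
Joint ranges: [-2.6, 2.6], [-0.5, 2.12], [-1.47, 1.34], [0.16, 2.42], [-1.27, 4.41], [0.06, 2.06], [-2.6, 2.6]. Speed limits (rad/s): [2.22, 2.22, 2.79, 2.79, 3.14, 3.14, 3.14].

INTERFACE

Orientations are given as a unit quaternion [x, y, z, w].
In Python, from workcell import manip gives the robot as it stands.
- The arm moves only by the shell command python3 -m jog 'ROWS' [FORCE]. ROWS is a JSON object of lists of equal length, an entry for each row: "offset": the shift along the world's x, y, z in m, a list of three; "yaw": the turn about the world's z in degrees; "jaw": the closure, from 0 (fully open) to 1 (shut). A call has 1 to 20 rows; each row shifts and turns the commanded pose from where the row before left it; what a row does not reach is not made up. A row lasts 1/12 s, in which the tool goes at most 41.7 mm and 7.16 degrees, less where a joint would pass 70% of its speed; a pose out of reach is approached as far as the arm can. A call is refused whole if a number of a shift passes 0.0417 or a number of a turn 7.16, either way. A call with a gripper value outside its range is refused whole. The fingers move at their own pace and stop on an object; FORCE is the grip in N (left out, the last holds). Time passes only in rows, so rows that do not move let the fingers close. It gives the time, the measured TCP pose, the force, the opening and the grip force at its end, in the units of the state.
- manip.get_obs(): the state, without advancing time (a new reading comes with each control period).
- manip.camera(name): name is "side" or "top"; returns a dict with "frame" (400x640x3 uint8, red, green, blue), "camera_matrix" (3x3 intrinsics, pixels), "eye" and "attitude" of the camera in the world. Camera axes: x right, y up, looking along -z (the intrinsics and any distortion apply to the point x, -y, -z); pixel columns grow to the right and rows downward; lengths in m; the calibration is good to about 2 mm. A picture is of the moment at which its call begins. There is no depth.
- manip.hand_in(): hands the job in; it is judged then, once.
Trained networks look in a picture, given as the dict that the camera call returned (one of the last four; its "shot" number tells which), for a name from the list of things; names that differ only in an ending like _2 or _b are one class to them, and where a whole thing is asked for, a point or a joint stands for the part that bears it (a point fixed in the world has none). Each returns a list of dicts, best first, with "score" (0 to 1); they miss things now and then, are a little off and sometimes report something else, mostly with a low value. They report only what shows in the picture. A call takes as long as a camera call.
- manip.masks_of(picture, name): "region" (400x640 bool, what is visible of it).
- manip.tip_of(picture, name): "at" ([x, y, z] in m, in world coordinates, good to about 4 mm: a listed point, or the origin of a listed thing).
The state is a dict: "clock": time; "joint_pos": joint angles; "joint_velocities": joint speeds; "tau": joint torques, N m; "position": TCP position; "ee_rot": TCP orientation; "ft_force": force on the tool from outside, world axes, zero at the start; "torque": the same for the moment, N m; "grip_width": opening from 0.0 (shut) to 1.0 (fully open); "grasp_force": force on a finger pad.
Only numpy, scipy, OpenCV 4.12 (cv2) and the standard library are available. Lean on these libraries where they do the work, as an engineer would, in place of code of your own. Each camera call takes 0.05 s, during which the arm holds its last target. There are 200 camera calls.

TASK

Slide the three petri dishes along the worktop, one after another and without lifting them, through the flared mouth into the lane between the two metal guide rails. They should end up in single file, lying flat and pushed up against the end stop with no gaps left between them.

Things in the scene. Friction and masses are not known exactly. Their poses are not given: they have to be found in the camera images.
- lane: Fixed lane of two aluminium angle rails on the bare worktop. Origin: on the worktop, lane axis, mouth end of the straight rails. x axis runs into the lane, y across, z up. Rails straight from x=0 to the end stop's face at x=190 mm, 18 high, 4 thick, 76 apart inside; flanges (3 high) outside to y=+-59. From x=0 to -45 they flare to 136 apart inside. The dishes start before the mouth, at -x.
- dish_1: Closed petri dish of clear plastic with agar inside (tan or pinkish, the colour does not matter), a flat disc 60 mm in diameter and 15 mm high, about 35 g, lying right side up on the worktop and free to slide. Origin: centre of its underside; its z axis points up.
- dish_2: Closed petri dish of clear plastic with agar inside (tan or pinkish, the colour does not matter), a flat disc 60 mm in diameter and 15 mm high, about 35 g, lying right side up on the worktop and free to slide. Origin: centre of its underside; its z axis points up.
- dish_3: Closed petri dish of clear plastic with agar inside (tan or pinkish, the colour does not matter), a flat disc 60 mm in diameter and 15 mm high, about 35 g, lying right side up on the worktop and free to slide. Origin: centre of its underside; its z axis points up.

How it is judged:
By the outcome, as a careful person would: the job done as asked, in the order asked, and still so for the second after the job is handed in, with the robot touching nothing.
It also fails if it takes over 61 s, if anything falls off the work surface, if the arm or the gripper's body presses on something with over 40 N, if the wrist force passes 120 N, or if a joint passes its speed limit or range.

## Working session

There is one attempt and no reset: what is moved stays moved. The work goes in short steps, Python scripts to look and compute and a shell command to move; the robot and the scene stay as the last step left them, time stands still between calls to the robot, and variables do not carry over. Pictures are saved under pics/ and viewed, at most 10 in all, crops included, and the job is handed in when it is done.

```bash
mkdir -p pics
cat > h.py <<'E'
import numpy as np,cv2
from workcell import manip
from scipy.spatial.transform import Rotation as R
def att(p):
    a=np.array(p["attitude"]); return a if a.shape==(3,3) else R.from_quat(a).as_matrix()
def ray(p,uv,z=0.):
    K=np.array(p["camera_matrix"]);d=np.linalg.solve(K,[uv[0],uv[1],1.]);d=att(p)@[d[0],-d[1],-d[2]]
    e=np.array(p["eye"]);return e+d*(z-e[2])/d[2]
def save(p,n): cv2.imwrite("pics/"+n+".png",p["frame"][:,:,::-1])
E
python3 - <<'E'
from h import *
o=manip.get_obs();print(o["clock"],o["position"],o["ee_rot"],o["grip_width"])
for c in("top","side"):
    p=manip.camera(c);save(p,c+"0");print(c,{k:v for k,v in p.items() if k!="frame"})
    for n in("lane","dish_1"):
        print(n,[(np.round(d["at"],3),round(d["score"],2)) for d in manip.tip_of(p,n)])
        for d in manip.masks_of(p,n):
            m=d["region"];v,u=np.nonzero(m);print("mask",round(d["score"],2),m.sum(),u.mean(),v.mean(),ray(p,(u.mean(),v.mean()),.008).round(3))
E
```

```text
0.0 [ 0.21759044 -0.58547746  0.23047571] [ 9.84212822e-01  1.76987439e-01 -1.56806059e-04 -7.36390360e-04] 1.0023450311297641
top {'camera_matrix': array([[383.27572901,   0.        , 320.47256073],
       [  0.        , 383.27572901, 192.85212854],
       [  0.        ,   0.        ,   1.        ]]), 'eye': array([0.46867577, 0.06408786, 0.87350902]), 'attitude': array([ 0.02297038, -0.02284601, -0.70449353,  0.70897058]), 'shot': 1}
lane []
mask 0.82 1885 237.9161803713528 209.45039787798407 [0.486 0.25  0.008]
mask 0.48 525 394.30285714285714 229.88380952380953 [ 0.442 -0.102  0.008]
dish_1 [(array([ 0.59 , -0.061, -0.001]), 0.88), (array([ 0.445, -0.099, -0.001]), 0.82), (array([ 0.456,  0.02 , -0.004]), 0.74)]
mask 0.79 606 394.3085808580858 230.0181518151815 [ 0.442 -0.102  0.008]
mask 0.72 571 376.72329246935203 166.4781085814361 [ 0.586 -0.063  0.008]
mask 0.67 552 341.8768115942029 223.1086956521739 [0.457 0.016 0.008]
side {'camera_matrix': array([[469.41471464,   0.        , 316.55301731],
       [  0.        , 469.41471464, 190.70597126],
       [  0.        ,   0.        ,   1.        ]]), 'eye': array([ 0.34609717, -0.62889742,  0.51010955]), 'attitude': array([ 0.47687667, -0.04782839, -0.10095077,  0.87184289]), 'shot': 2}
lane [(array([0.516, 0.155, 0.   ]), 0.87)]
mask 0.96 1491 291.7981220657277 168.1120053655265 [0.481 0.235 0.008]
dish_1 [(array([ 0.44 , -0.099,  0.003]), 0.79), (array([ 0.584, -0.062,  0.002]), 0.76), (array([0.458, 0.019, 0.001]), 0.69)]
mask 0.89 1032 305.36337209302326 277.82267441860466 [ 0.441 -0.103  0.008]
mask 0.8 665 299.590977443609 230.4781954887218 [0.456 0.016 0.008]
```

Run:
```python
import cv2
a=cv2.imread("pics/top0.png");cv2.imwrite("pics/top0c.png",cv2.resize(a[110:290,180:440],None,fx=3,fy=3,interpolation=cv2.INTER_CUBIC))
```

```text
(no output)
```

View pics/top0c.png

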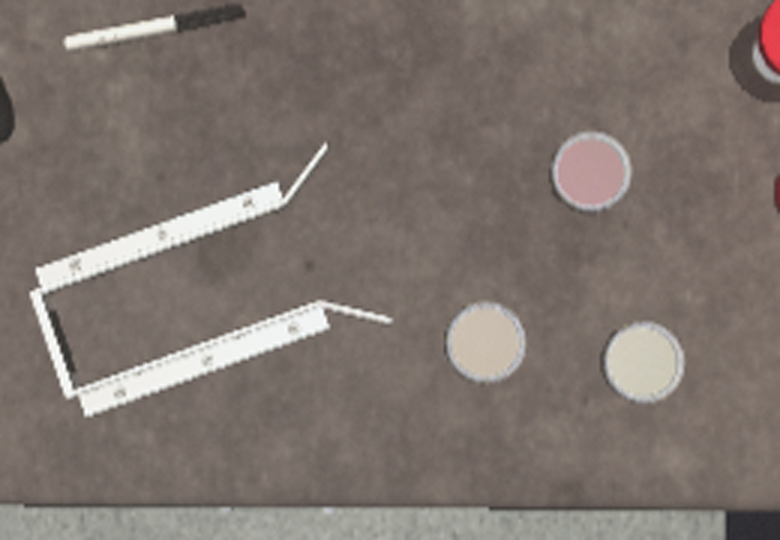

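View pics/side0.png

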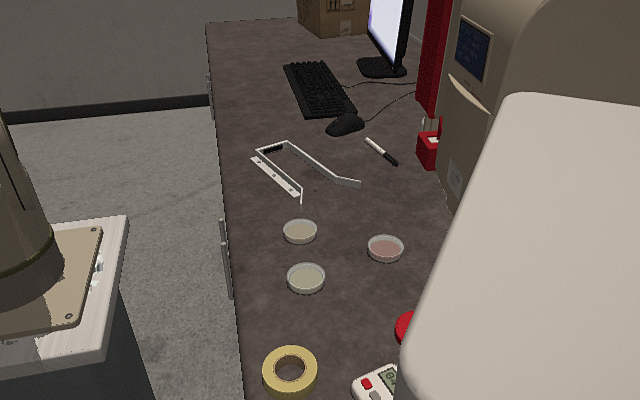

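The top view shows the mouth kinks at crop px (283,206) and (322,301), the end stop at (32,291)–(73,397), and the dishes at (591,171), (486,341) and (644,361). I'll fit the lane pose next.

```bash
cat >> h.py <<'E'
def fit(A,B):
    A=np.array(A)[:,:2];B=np.array(B)[:,:2];a=A-A.mean(0);b=B-B.mean(0)
    th=np.arctan2((a[:,0]*b[:,1]-a[:,1]*b[:,0]).sum(),(a*b).sum());M=np.array([[np.cos(th),-np.sin(th)],[np.sin(th),np.cos(th)]])
    return th,M,B.mean(0)-M@A.mean(0)
E
python3 - <<'E'
from h import *
p=manip.camera("top")
cr=lambda u,v:((u+.5)/3+180-.5,(v+.5)/3+110-.5)
# rail-top inside kinks, flare tips; x fwd into lane; +y is left of travel
im=[(284,206,.018),(322,301,.018),(326,145,.018),(391,321,.018),(33,291,.018),(74,396,.018)]
# traveling left in image, left-hand = image down
mod=[(0,-40),(0,40),(-45,-70),(-45,70),(194,-40),(194,40)]
W=[ray(p,cr(u,v),z) for u,v,z in im]
fl=[((280,183),.003,(0,-59)),((330,327),.003,(0,59)),((36,268),.003,(190,-59)),((86,416),.003,(190,59))]
W+=[ray(p,cr(*c),z) for c,z,_ in fl];mod+=[m for *_,m in fl]
th,M,t=fit(np.array(mod)/1000,W)
print("yaw",np.degrees(th),"org",t,"\nresid",((np.array(W)[:,:2]-(np.array(mod)/1000@M.T+t))*1000).round(1))
for n,(u,v) in dict(pink=(591,171),tan=(486,341),white=(644,361)).items():
    w=ray(p,cr(u,v),.015)[:2];print(n,w.round(4),"lane",((w-t)@M*1000).round(1))
o=manip.get_obs();print(R.from_quat(o["ee_rot"]).as_matrix().round(3))
E
```

```text
yaw 110.37084479155968 org [0.52051673 0.15518961] 
resid [[-1.9 -1. ]
 [ 2.4 -2.4]
 [ 0.5 -0.1]
 [ 0.3 -1.2]
 [ 1.   2.9]
 [-1.4 -1.8]
 [-0.6 -2.5]
 [ 0.9 -0.8]
 [-0.4  3.3]
 [-0.9  3.7]]
pink [ 0.5844 -0.0619] lane [-225.7   15.7]
tan [0.4565 0.0167] lane [-107.6  108.3]
white [ 0.4424 -0.1009] lane [-212.8  162.4]
[[ 0.937  0.348  0.   ]
 [ 0.348 -0.937 -0.   ]
 [ 0.     0.    -1.   ]]
```

```bash
python3 -m jog '{"offset":[[0.0165,0.0295,0],[0.0165,0.0295,0],[0.0165,0.0295,0],[0.0165,0.0295,0],[0.0165,0.0295,0],[0.0165,0.0295,0],[0.0165,0.0295,0],[0.0165,0.0295,0],[0.006,0.035,-0.014],[0.006,0.035,-0.014],[0.006,0.035,-0.014],[0.006,0.035,-0.014],[0.006,0.035,-0.014],[0.006,0.035,-0.014],[0.006,0.035,-0.014],[0.006,0.035,-0.014],[0.006,0.035,-0.014],[0.006,0.035,-0.014],[0,0,0],[0,0,0]],"yaw":[0,0,0,0,0,0,0,0,0,0,0,0,0,0,0,0,0,0,0,0],"jaw":[0.6,0.6,0.6,0.6,0.6,0.6,0.6,0.6,0.6,0.6,0.6,0.6,0.6,0.6,0.6,0.6,0.6,0.6,0.6,0.6]}' 20
python3 - <<'E'
from h import *
p=manip.camera("side");save(p,"s1")
t=np.array([.5205,.1552]);M=fit([[0,0],[1,0]],[[0,0],[np.cos(np.radians(110.4)),np.sin(np.radians(110.4))]])[1]
for d in manip.tip_of(p,"dish_1"):print(((np.array(d["at"])[:2]-t)@M*1000).round(),d["score"])
o=manip.get_obs();print(((o["position"][:2]-t)@M*1000).round(),o["grip_width"],o["ft_force"])
cv2.imwrite("pics/s1c.png",cv2.resize(p["frame"][100:330,200:450,::-1],None,fx=2.5,fy=2.5))
E
```

```text
clock: 2.22
position: [0.4095, 0.0019, 0.0909]
ee_rot: [0.984, 0.179, -0.0, -0.0]
ft_force: [0.2, -0.6, 0.2]
grip_width: 0.399
grasp_force: 0.0
[-211.  166.] 0.95
[-103.  109.] 0.87
[-227.   15.] 0.58
[-107.  158.] 0.3993086474103673 [-0.76983934 -0.39855808  0.92849408]
```

View pics/s1c.png

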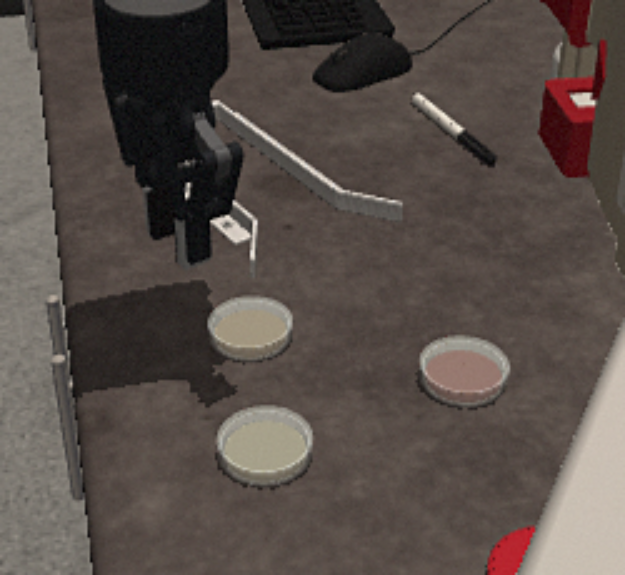

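```bash
python3 -m jog '{"offset":[[0,0,-0.027],[0,0,-0.027],[0,0,-0.02],[0,0,-0.008],[0,0,-0.005],[0.0075,0.0028,0],[0.0075,0.0028,0],[0.0075,0.0028,0],[0.0075,0.0028,0],[0.0075,0.0028,0],[0.0075,0.0028,0]],"yaw":[0,0,0,0,0,0,0,0,0,0,0],"jaw":[0.6,0.6,0.6,0.6,0.6,0.6,0.6,0.6,0.6,0.6,0.6]}'
python3 - <<'E'
from h import *
for c in("side","top"):
  p=manip.camera(c);save(p,c+"2")
  t=np.array([.5205,.1552]);M=fit([[0,0],[1,0]],[[0,0],[np.cos(np.radians(110.4)),np.sin(np.radians(110.4))]])[1]
  for d in manip.tip_of(p,"dish_1"):print(((np.array(d["at"])[:2]-t)@M*1000).round(),d["score"])
o=manip.get_obs();print(((o["position"][:2]-t)@M*1000).round(),o["position"][2])
E
```

```text
clock: 3.23
position: [0.456, 0.0173, 0.0048]
ee_rot: [0.984, 0.177, 0.0, 0.0]
ft_force: [-0.5, -1.0, 0.4]
grip_width: 0.4
grasp_force: 0.3
[-228.   17.] 0.97
[-215.  165.] 0.56
[-104.   71.] 0.55
[-226.   10.] 0.61
[-104.   77.] 0.43
[-106.  110.] 0.004274077639998333
```

```bash
python3 -m jog '{"offset":[[0.0077,0.0029,0],[0.0077,0.0029,0],[0.0077,0.0029,0],[0.0077,0.0029,0],[0.0077,0.0029,0],[0.0077,0.0029,0],[0.0077,0.0029,0],[0.0077,0.0029,0],[0.005,0.0018,0],[0.003,0.001,0],[0,0,0],[-0.007,-0.0026,0],[-0.007,-0.0026,0],[0,0,0.03],[0,0,0.03]],"yaw":[0,0,0,0,0,0,0,0,0,0,0,0,0,0,0],"jaw":[0.6,0.6,0.6,0.6,0.6,0.6,0.6,0.6,0.6,0.6,0.6,0.6,0.6,0.6,0.6]}'
python3 -m jog '{"offset":[[0.005,-0.0024,0],[0.005,-0.0024,0],[0.005,-0.0024,0],[0.005,-0.0024,0],[0.005,-0.0024,0],[0.005,-0.0024,0],[0.005,-0.0024,0],[0.005,-0.0024,0],[0.005,-0.0024,0],[0.005,-0.0024,0],[0.005,-0.0024,0],[0.005,-0.0024,0],[0.005,-0.0024,0],[0,0,0]],"yaw":[6.92,6.92,6.92,6.92,6.92,6.92,6.92,6.92,6.92,6.92,6.92,6.92,6.92,0],"jaw":[0.6,0.6,0.6,0.6,0.6,0.6,0.6,0.6,0.6,0.6,0.6,0.6,0.6,0.6]}'
cat >> h.py <<'E'
t0=np.array([.5205,.1552]);a=np.radians(110.4);M0=np.array([[np.cos(a),-np.sin(a)],[np.sin(a),np.cos(a)]])
def rep(n=None):
  for c in("side","top"):
    p=manip.camera(c)
    if n: save(p,c+n)
    print(c,[(((np.array(d["at"])[:2]-t0)@M0*1000).round().tolist(),round(d["score"],2)) for d in manip.tip_of(p,"dish_1")])
  o=manip.get_obs();print("tcp lane",((o["position"][:2]-t0)@M0*1000).round(1),o["position"][2].round(4),"yaw y",np.degrees(np.arctan2(*R.from_quat(o["ee_rot"]).as_matrix()[1::-1,1])).round(1),"j",np.round(o["joint_pos"],2))
E
python3 -c "from h import *;rep('3')"
```

```text
clock: 4.68
position: [0.5074, 0.0369, 0.0636]
ee_rot: [0.984, 0.177, -0.002, -0.0]
ft_force: [0.9, 0.2, -0.2]
grip_width: 0.396
grasp_force: 0.0
clock: 5.85
position: [0.575, 0.0053, 0.0641]
ee_rot: [0.569, 0.822, -0.0, -0.0]
ft_force: [0.6, -0.3, -0.1]
grip_width: 0.398
grasp_force: 0.0
side [([-104.0, -0.0], 0.92), ([-225.0, 15.0], 0.65), ([-214.0, 164.0], 0.65)]
top [([-102.0, 1.0], 0.92)]
tcp lane [-158.2    1.1] 0.0643 yaw y 20.2 j [ 0.61  0.53 -0.88  1.74  0.46  1.09 -0.07]
```

```bash
python3 -m jog '{"offset":[[0,0,-0.027],[0,0,-0.02],[0,0,-0.008],[0,0,-0.005],[-0.0028,0.0075,0],[-0.0028,0.0075,0],[-0.0028,0.0075,0],[-0.0028,0.0075,0],[-0.0028,0.0075,0],[-0.0028,0.0075,0],[-0.0028,0.0075,0],[-0.0028,0.0075,0],[-0.0028,0.0075,0],[-0.0028,0.0075,0],[-0.0028,0.0075,0],[-0.0028,0.0075,0]],"yaw":[0,0,0,0,0,0,0,0,0,0,0,0,0,0,0,0],"jaw":[0.6,0.6,0.6,0.6,0.6,0.6,0.6,0.6,0.6,0.6,0.6,0.6,0.6,0.6,0.6,0.6]}'
python3 - <<'E'
from h import *
rep('4')
a=cv2.imread("pics/top4.png");cv2.imwrite("pics/top4c.png",cv2.resize(a[110:290,180:440],None,fx=3,fy=3,interpolation=cv2.INTER_CUBIC))
E
```

```text
clock: 7.38
position: [0.5414, 0.0973, 0.0043]
ee_rot: [0.571, 0.821, 0.0, -0.0]
ft_force: [0.3, -0.7, 0.5]
grip_width: 0.4
grasp_force: 0.3
side [([-215.0, 166.0], 0.97), ([-24.0, -3.0], 0.66), ([-225.0, 16.0], 0.62)]
top [([-226.0, 11.0], 0.96), ([-212.0, 161.0], 0.74)]
tcp lane [-62.3   0.6] 0.0043 yaw y 20.4 j [ 0.44  0.58 -0.86  1.84  0.52  0.97 -0.29]
```

View pics/top4c.png

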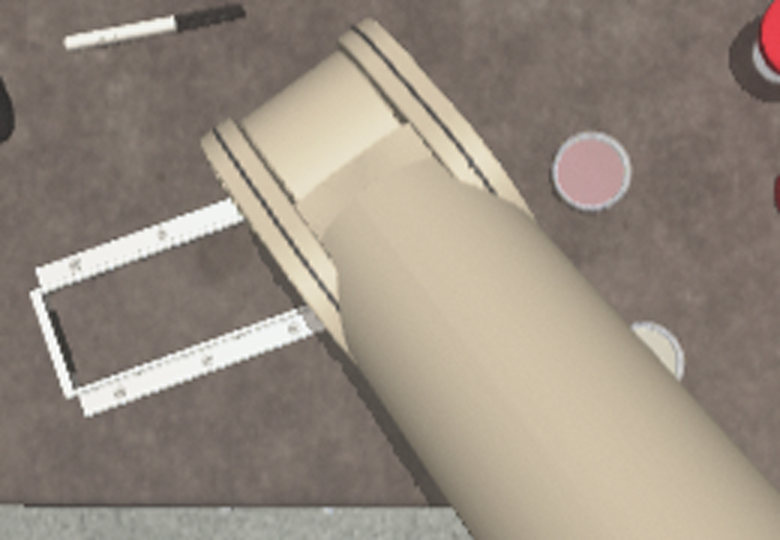

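```bash
python3 -m jog '{"offset":[[-0.0028,0.0075,0],[-0.0028,0.0075,0],[-0.0028,0.0075,0],[-0.0028,0.0075,0],[-0.0028,0.0075,0],[-0.0028,0.0075,0],[-0.0028,0.0075,0],[-0.0028,0.0075,0],[-0.0028,0.0075,0],[-0.0028,0.0075,0],[-0.0028,0.0075,0],[-0.0028,0.0075,0],[-0.0028,0.0075,0],[-0.0028,0.0075,0],[-0.0028,0.0075,0],[-0.0028,0.0075,0],[-0.0028,0.0075,0],[-0.0028,0.0075,0]],"yaw":[0,0,0,0,0,0,0,0,0,0,0,0,0,0,0,0,0,0],"jaw":[0.65,0.65,0.65,0.65,0.65,0.65,0.65,0.65,0.65,0.65,0.65,0.65,0.65,0.65,0.65,0.65,0.65,0.65]}'
python3 - <<'E'
from h import *
rep('5')
a=cv2.imread("pics/side5.png");cv2.imwrite("pics/side5c.png",cv2.resize(a[90:290,200:420],None,fx=3.5,fy=3,interpolation=cv2.INTER_CUBIC))
E
```

```text
clock: 9.08
position: [0.491, 0.2323, 0.0043]
ee_rot: [0.571, 0.821, 0.0, -0.0]
ft_force: [0.3, -0.0, 0.1]
grip_width: 0.348
grasp_force: 0.1
side [([120.0, 2.0], 0.74), ([-225.0, 15.0], 0.74), ([-213.0, 166.0], 0.68)]
top [([-208.0, 160.0], 0.87), ([-228.0, 10.0], 0.69)]
tcp lane [81.8  0.7] 0.0043 yaw y 20.4 j [ 0.2   0.57 -0.88  1.86  0.53  0.97 -0.56]
```

View pics/side5c.png

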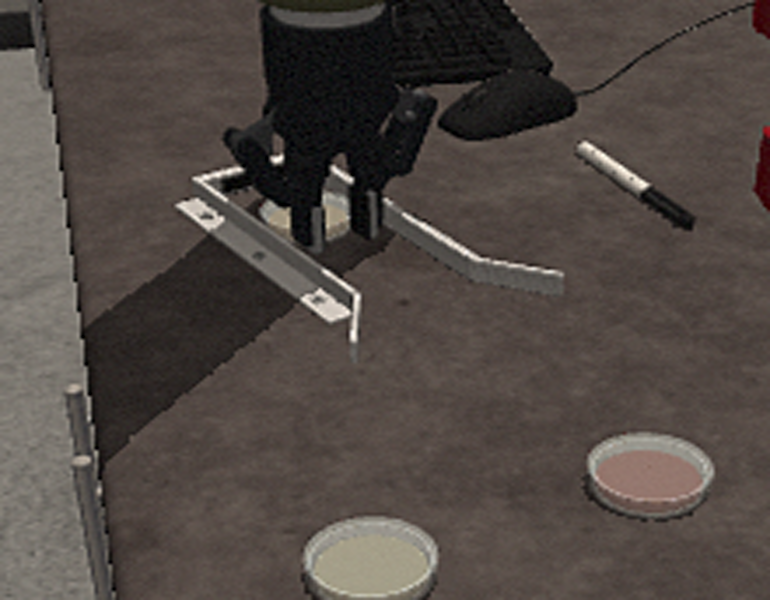

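The tan dish is flat in the lane, with both fingers behind it (crop ~(300,215)). I'll push it to the stop.

```bash
python3 -m jog '{"offset":[[-0.0028,0.0075,0],[-0.0028,0.0075,0],[-0.0028,0.0075,0],[-0.0028,0.0075,0],[-0.0014,0.0037,0],[-0.0007,0.0019,0],[-0.0007,0.0019,0]],"yaw":[0,0,0,0,0,0,0],"jaw":[0.65,0.65,0.65,0.65,0.65,0.65,0.65]}'
python3 -c "from h import *;rep()"
```

```text
clock: 9.87
position: [0.4772, 0.2693, 0.0043]
ee_rot: [0.571, 0.821, -0.0, 0.0]
ft_force: [0.2, -0.1, 0.8]
grip_width: 0.353
grasp_force: 0.2
side [([-227.0, 18.0], 0.82), ([159.0, 0.0], 0.65), ([-214.0, 167.0], 0.63)]
top [([-209.0, 161.0], 0.84), ([-230.0, 12.0], 0.75)]
tcp lane [121.5   0.7] 0.0043 yaw y 20.3 j [ 0.13  0.58 -0.88  1.85  0.54  0.97 -0.64]
```

```bash
python3 -m jog '{"offset":[[0.0026,-0.007,0],[0.0026,-0.007,0],[0,0,0.03],[0,0,0.035],[0.01,-0.03,0],[0.01,-0.03,0],[0.01,-0.03,0],[0.01,-0.03,0],[0.01,-0.03,0],[0.01,-0.03,0],[0.01,-0.03,0],[0.01,-0.03,0],[0.01,-0.03,0],[0.01,-0.03,0],[0.01,-0.03,0],[0.01,-0.03,0],[0,0,0],[0,0,0]],"yaw":[0,0,0,0,0,0,0,0,0,0,0,0,0,0,0,0,0,0],"jaw":[0.6,0.6,0.6,0.6,0.6,0.6,0.6,0.6,0.6,0.6,0.6,0.6,0.6,0.6,0.6,0.6,0.6,0.6]}'
python3 - <<'E'
from h import *
rep('6')
a=cv2.imread("pics/side6.png");cv2.imwrite("pics/side6c.png",cv2.resize(a[100:340,200:450],None,fx=2.5,fy=2.5,interpolation=cv2.INTER_CUBIC))
E
```

```text
clock: 11.57
position: [0.6023, -0.1086, 0.0689]
ee_rot: [0.573, 0.819, -0.0, -0.0]
ft_force: [0.7, 0.8, -0.2]
grip_width: 0.397
grasp_force: 0.0
side [([160.0, 2.0], 0.89), ([-214.0, 164.0], 0.63)]
top [([-228.0, 11.0], 0.88), ([162.0, 1.0], 0.82), ([-213.0, 163.0], 0.66)]
tcp lane [-271.3   13.7] 0.0695 yaw y 20.4 j [ 0.73  0.58 -0.83  1.64  0.47  1.13  0.13]
```

View pics/side6c.png

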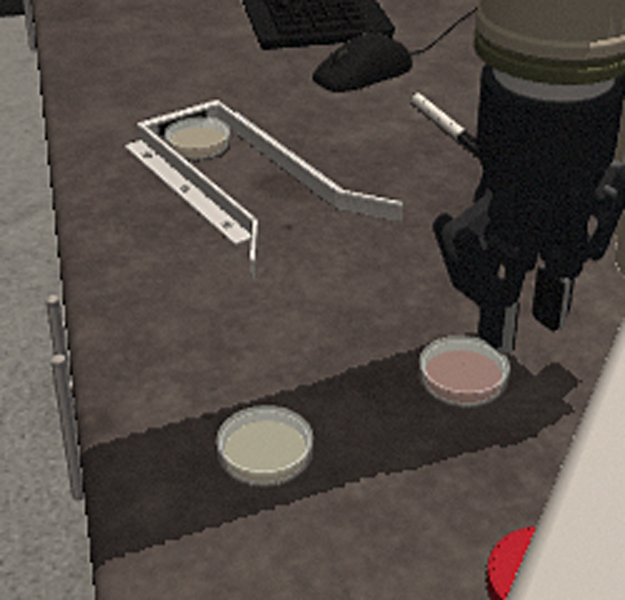

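The tan dish sits against the stop (crop (195,137)). The gripper is now behind the pink dish at (465,370).

```bash
python3 -m jog '{"offset":[[0.001,-0.003,-0.025],[0,0,-0.022],[0,0,-0.012],[0,0,-0.006],[-0.002,0.0077,0],[-0.002,0.0077,0],[-0.002,0.0077,0],[-0.002,0.0077,0],[-0.002,0.0077,0],[-0.002,0.0077,0],[-0.002,0.0077,0],[-0.002,0.0077,0],[-0.002,0.0077,0],[-0.002,0.0077,0],[-0.002,0.0077,0],[-0.002,0.0077,0]],"yaw":[0,0,0,0,0,0,0,0,0,0,0,0,0,0,0,0],"jaw":[0.6,0.6,0.6,0.6,0.6,0.6,0.6,0.6,0.6,0.6,0.6,0.6,0.6,0.6,0.6,0.6]}'
python3 -c "from h import *;rep('7')"
```

```text
clock: 13.1
position: [0.5793, -0.0148, 0.0043]
ee_rot: [0.571, 0.821, 0.0, -0.0]
ft_force: [0.3, -0.6, 0.5]
grip_width: 0.401
grasp_force: 0.3
side [([160.0, 1.0], 0.9), ([-213.0, 164.0], 0.67), ([-144.0, 6.0], 0.52)]
top [([159.0, 1.0], 0.96), ([-145.0, -1.0], 0.76), ([-210.0, 161.0], 0.63)]
tcp lane [-180.5    4.2] 0.0043 yaw y 20.4 j [ 0.59  0.62 -0.81  1.76  0.52  0.99 -0.07]
```

```bash
python3 -m jog '{"offset":[[-0.002,0.0077,0],[-0.002,0.0077,0],[-0.002,0.0077,0],[-0.002,0.0077,0],[-0.0028,0.0075,0],[-0.0028,0.0075,0],[-0.0028,0.0075,0],[-0.0028,0.0075,0],[-0.0028,0.0075,0],[-0.0028,0.0075,0],[-0.0028,0.0075,0],[-0.0028,0.0075,0],[-0.0028,0.0075,0],[-0.0028,0.0075,0],[-0.0028,0.0075,0],[-0.0028,0.0075,0],[-0.0028,0.0075,0],[-0.0028,0.0075,0],[-0.0028,0.0075,0]],"yaw":[0,0,0,0,0,0,0,0,0,0,0,0,0,0,0,0,0,0,0],"jaw":[0.6,0.6,0.6,0.6,0.6,0.6,0.6,0.6,0.6,0.6,0.62,0.64,0.65,0.65,0.65,0.65,0.65,0.65,0.65]}'
python3 -c "from h import *;rep('8')"
```

```text
clock: 14.88
position: [0.5292, 0.1285, 0.0044]
ee_rot: [0.571, 0.821, 0.0, 0.0]
ft_force: [0.0, 0.3, -0.1]
grip_width: 0.352
grasp_force: 0.3
side [([-218.0, 165.0], 0.91), ([159.0, 0.0], 0.8)]
top [([-210.0, 160.0], 0.94), ([163.0, 0.0], 0.64)]
tcp lane [-28.8   1.1] 0.0043 yaw y 20.4 j [ 0.39  0.56 -0.86  1.85  0.52  0.96 -0.35]
```

```bash
python3 -m jog '{"offset":[[-0.0028,0.0075,0],[-0.0028,0.0075,0],[-0.0028,0.0075,0],[-0.0028,0.0075,0],[-0.0028,0.0075,0],[-0.0028,0.0075,0],[-0.0028,0.0075,0],[-0.0028,0.0075,0],[-0.0028,0.0075,0],[-0.0028,0.0075,0],[-0.0014,0.0037,0],[-0.0014,0.0037,0],[-0.0007,0.0019,0]],"yaw":[0,0,0,0,0,0,0,0,0,0,0,0,0],"jaw":[0.65,0.65,0.65,0.65,0.65,0.65,0.65,0.65,0.65,0.65,0.65,0.65,0.65]}'
python3 -c "from h import *;rep('9')"
```

```text
clock: 16.17
position: [0.4979, 0.2125, 0.0043]
ee_rot: [0.571, 0.821, 0.0, 0.0]
ft_force: [0.5, -0.5, -0.0]
grip_width: 0.351
grasp_force: 0.2
side [([161.0, -1.0], 0.67), ([-214.0, 166.0], 0.64), ([99.0, 3.0], 0.48)]
top [([-212.0, 164.0], 0.85)]
tcp lane [60.8  1.2] 0.0043 yaw y 20.3 j [ 0.24  0.56 -0.88  1.86  0.52  0.96 -0.52]
```

```bash
python3 -m jog '{"offset":[[0.0026,-0.007,0],[0.0026,-0.007,0],[0,0,0.03],[0,0,0.035],[-0.0081,-0.0242,0],[-0.0081,-0.0242,0],[-0.0081,-0.0242,0],[-0.0081,-0.0242,0],[-0.0081,-0.0242,0],[-0.0081,-0.0242,0],[-0.0081,-0.0242,0],[-0.0081,-0.0242,0],[-0.0081,-0.0242,0],[-0.0081,-0.0242,0],[-0.0081,-0.0242,0],[-0.0081,-0.0242,0],[-0.0081,-0.0242,0],[0,0,0],[0,0,0]],"yaw":[0,0,0,0,-6.92,-6.92,-6.92,-6.92,-6.92,-6.92,-6.92,-6.92,-6.92,-6.92,-6.92,-6.92,-6.92,0,0],"jaw":[0.6,0.6,0.6,0.6,0.6,0.6,0.6,0.6,0.6,0.6,0.6,0.6,0.6,0.6,0.6,0.6,0.6,0.6,0.6]}'
python3 -c "from h import *;rep('10')"
```

```text
clock: 17.95
position: [0.3974, -0.1184, 0.0694]
ee_rot: [0.984, 0.175, -0.0, 0.0]
ft_force: [0.8, 0.1, 0.4]
grip_width: 0.399
grasp_force: 0.0
side [([-214.0, 163.0], 0.56), ([99.0, 3.0], 0.54)]
top [([162.0, 1.0], 0.85), ([97.0, -3.0], 0.82), ([-211.0, 159.0], 0.68)]
tcp lane [-211.5  209.1] 0.0694 yaw y -69.5 j [ 0.8   0.09 -0.64  2.14  0.06  0.93 -1.09]
```

```bash
python3 -m jog '{"offset":[[0,0,-0.025],[0,0,-0.022],[0,0,-0.012],[0,0,-0.006],[0.0075,0.0028,0],[0.0075,0.0028,0],[0.0075,0.0028,0],[0.0075,0.0028,0],[0.0075,0.0028,0],[0.0075,0.0028,0],[0.0075,0.0028,0],[0.0075,0.0028,0],[0.0075,0.0028,0],[0.0075,0.0028,0],[0.0075,0.0028,0],[0.0075,0.0028,0]],"yaw":[0,0,0,0,0,0,0,0,0,0,0,0,0,0,0,0],"jaw":[0.6,0.6,0.6,0.6,0.6,0.6,0.6,0.6,0.6,0.6,0.6,0.6,0.6,0.6,0.6,0.6]}'
python3 -c "from h import *;rep('11')"
```

```text
clock: 19.48
position: [0.4887, -0.0827, 0.0043]
ee_rot: [0.984, 0.177, -0.0, 0.0]
ft_force: [0.6, -0.6, 0.7]
grip_width: 0.397
grasp_force: 0.2
side [([-214.0, 80.0], 0.89), ([99.0, 2.0], 0.86), ([161.0, -3.0], 0.66)]
top [([156.0, 2.0], 0.97), ([98.0, -2.0], 0.94), ([-209.0, 76.0], 0.63)]
tcp lane [-211.7  113.5] 0.0042 yaw y -69.6 j [ 0.61  0.38 -0.6   1.99  0.28  0.85 -1.36]
```

```bash
python3 -m jog '{"offset":[[0.0075,0.0028,0],[0.0075,0.0028,0],[0.0075,0.0028,0],[0.0075,0.0028,0],[0.0075,0.0028,0],[0.0075,0.0028,0],[0.0075,0.0028,0],[0.0075,0.0028,0],[0.0075,0.0028,0],[0.0038,0.0014,0],[0.0015,0.0005,0],[0,0,0],[-0.007,-0.0026,0],[-0.007,-0.0026,0],[0,0,0.03],[0,0,0.035]],"yaw":[0,0,0,0,0,0,0,0,0,0,0,0,0,0,0,0],"jaw":[0.6,0.6,0.6,0.6,0.6,0.6,0.6,0.6,0.6,0.6,0.6,0.6,0.6,0.6,0.6,0.6]}'
python3 -m jog '{"offset":[[0.0049,-0.002,0],[0.0049,-0.002,0],[0.0049,-0.002,0],[0.0049,-0.002,0],[0.0049,-0.002,0],[0.0049,-0.002,0],[0.0049,-0.002,0],[0.0049,-0.002,0],[0.0049,-0.002,0],[0.0049,-0.002,0],[0.0049,-0.002,0],[0.0049,-0.002,0],[0.0049,-0.002,0],[0,0,0]],"yaw":[6.92,6.92,6.92,6.92,6.92,6.92,6.92,6.92,6.92,6.92,6.92,6.92,6.92,0],"jaw":[0.6,0.6,0.6,0.6,0.6,0.6,0.6,0.6,0.6,0.6,0.6,0.6,0.6,0.6]}'
python3 -c "from h import *;rep('12')"
```

```text
clock: 21.02
position: [0.5433, -0.0618, 0.0678]
ee_rot: [0.984, 0.177, -0.003, -0.001]
ft_force: [0.3, -0.2, 0.4]
grip_width: 0.401
grasp_force: 0.0
clock: 22.18
position: [0.61, -0.0883, 0.069]
ee_rot: [0.569, 0.822, -0.0, -0.0]
ft_force: [-0.7, 0.2, -0.4]
grip_width: 0.399
grasp_force: 0.0
side [([-213.0, 3.0], 0.86), ([101.0, 3.0], 0.71)]
top [([160.0, 1.0], 0.69), ([-210.0, -3.0], 0.66), ([96.0, -3.0], 0.56)]
tcp lane [-258.3    0.8] 0.0693 yaw y 20.1 j [ 0.72  0.61 -0.86  1.62  0.5   1.14  0.08]
```

```bash
python3 -m jog '{"offset":[[0,0,-0.025],[0,0,-0.022],[0,0,-0.012],[0,0,-0.006],[-0.0028,0.0075,0],[-0.0028,0.0075,0],[-0.0028,0.0075,0],[-0.0028,0.0075,0],[-0.0028,0.0075,0],[-0.0028,0.0075,0],[-0.0028,0.0075,0],[-0.0028,0.0075,0],[-0.0028,0.0075,0],[-0.0028,0.0075,0],[-0.0028,0.0075,0],[-0.0028,0.0075,0],[-0.0028,0.0075,0],[-0.0028,0.0075,0],[-0.0028,0.0075,0],[-0.0028,0.0075,0]],"yaw":[0.2,0,0,0,0,0,0,0,0,0,0,0,0,0,0,0,0,0,0,0],"jaw":[0.6,0.6,0.6,0.6,0.6,0.6,0.6,0.6,0.6,0.6,0.6,0.6,0.6,0.6,0.6,0.6,0.6,0.6,0.6,0.6]}'
python3 -c "from h import *;rep('13')"
```

```text
clock: 24.05
position: [0.5653, 0.0337, 0.0043]
ee_rot: [0.57, 0.822, 0.0, -0.0]
ft_force: [0.3, -0.5, 0.8]
grip_width: 0.404
grasp_force: 0.2
side [([103.0, 4.0], 0.86), ([159.0, -0.0], 0.65), ([-94.0, 3.0], 0.49)]
top [([-88.0, -2.0], 0.8), ([98.0, -3.0], 0.6), ([162.0, -1.0], 0.58)]
tcp lane [-130.3    0.3] 0.0043 yaw y 20.6 j [ 0.55  0.61 -0.86  1.8   0.55  0.99 -0.17]
```

```bash
python3 -m jog '{"offset":[[-0.0028,0.0075,0],[-0.0028,0.0075,0],[-0.0028,0.0075,0],[-0.0028,0.0075,0],[-0.0028,0.0075,0],[-0.0028,0.0075,0],[-0.0028,0.0075,0],[-0.0028,0.0075,0],[-0.0028,0.0075,0],[-0.0028,0.0075,0],[-0.0028,0.0075,0],[-0.0028,0.0075,0],[-0.0028,0.0075,0],[-0.0028,0.0075,0],[-0.0028,0.0075,0],[-0.0011,0.0028,0],[-0.0011,0.0028,0],[-0.0011,0.0028,0],[0,0,0]],"yaw":[0,0,0,0,0,0,0,0,0,0,0,0,0,0,0,0,0,0,0],"jaw":[0.6,0.6,0.6,0.6,0.6,0.6,0.62,0.64,0.65,0.65,0.65,0.65,0.65,0.65,0.65,0.65,0.65,0.65,0.65]}'
python3 -c "from h import *;rep('14')"
```

```text
clock: 25.83
position: [0.5202, 0.1542, 0.0044]
ee_rot: [0.57, 0.822, 0.0, -0.0]
ft_force: [-0.4, 0.4, -0.1]
grip_width: 0.353
grasp_force: 0.0
side [([100.0, 3.0], 0.63), ([36.0, 5.0], 0.59), ([160.0, 1.0], 0.58)]
top [([163.0, 4.0], 0.88), ([98.0, -2.0], 0.46)]
tcp lane [-1.6  0.6] 0.0043 yaw y 20.5 j [ 0.37  0.58 -0.9   1.86  0.54  0.97 -0.41]
```

```bash
python3 -m jog '{"offset":[[-0.0004,0.0011,0],[-0.0004,0.0011,0],[-0.0004,0.0011,0],[-0.0004,0.0011,0],[0,0,0]],"yaw":[0,0,0,0,0],"jaw":[0.65,0.65,0.65,0.65,0.65]}'
python3 -m jog '{"offset":[[-0.0004,0.0011,0],[-0.0004,0.0011,0],[0,0,0]],"yaw":[0,0,0],"jaw":[0.65,0.65,0.65]}'; python3 -c "from h import *;rep()"
```

```text
clock: 26.45
position: [0.5186, 0.1585, 0.0043]
ee_rot: [0.57, 0.822, 0.0, -0.0]
ft_force: [-0.3, -0.2, -0.7]
grip_width: 0.346
grasp_force: 0.0
clock: 26.7
position: [0.5183, 0.1596, 0.0043]
ee_rot: [0.57, 0.822, -0.0, 0.001]
ft_force: [1.3, -4.6, 0.5]
grip_width: 0.35
grasp_force: 1.8
side [([103.0, 3.0], 0.62), ([161.0, 2.0], 0.58), ([39.0, 4.0], 0.46)]
top [([161.0, 1.0], 0.81)]
tcp lane [4.9 0.6] 0.0043 yaw y 20.5 j [ 0.36  0.58 -0.9   1.86  0.54  0.97 -0.43]
```

The 4.6 N reaction, far above the dishes' friction, means the train is against the stop. One more small push, then retreat and look.

```bash
python3 -m jog '{"offset":[[-0.0003,0.0008,0],[0,0,0]],"yaw":[0,0],"jaw":[0.65,0.65]}'
python3 -m jog '{"offset":[[0.001,-0.003,0],[0.0026,-0.007,0],[0.0026,-0.007,0],[0,0,0.03],[0,0,0.035],[0.01,-0.03,0.01],[0.01,-0.03,0.01],[0.01,-0.03,0.01],[0.01,-0.03,0.01],[0.01,-0.03,0.01],[0,0,0],[0,0,0]],"yaw":[0,0,0,0,0,0,0,0,0,0,0,0],"jaw":[0.65,0.65,0.65,0.65,0.65,0.65,0.65,0.65,0.65,0.65,0.65,0.65]}'
python3 - <<'E'
from h import *
rep('15')
a=cv2.imread("pics/top15.png")[160:260,180:310];b=cv2.imread("pics/side15.png")[130:220,235:365]
f=lambda i:cv2.resize(i,(650,290),interpolation=cv2.INTER_CUBIC)
cv2.imwrite("pics/end.png",np.vstack([cv2.resize(a,(390,300),interpolation=3),cv2.resize(b,(390,270),interpolation=3)]))
E
```

```text
clock: 27.07
position: [0.5182, 0.1599, 0.0043]
ee_rot: [0.57, 0.822, -0.001, 0.001]
ft_force: [2.5, -6.1, 1.5]
grip_width: 0.353
grasp_force: 3.1
clock: 28.07
position: [0.5745, -0.0082, 0.1195]
ee_rot: [0.571, 0.821, 0.0, 0.0]
ft_force: [-0.4, 0.7, 0.8]
grip_width: 0.348
grasp_force: 0.0
side [([40.0, 3.0], 0.97), ([100.0, 5.0], 0.88), ([161.0, 1.0], 0.65)]
top [([101.0, -6.0], 0.82), ([45.0, -1.0], 0.69), ([160.0, 1.0], 0.55)]
tcp lane [-168.     6.1] 0.1191 yaw y 20.7 j [ 0.68  0.48 -0.95  1.7   0.41  1.18 -0.01]
```

View pics/end.png

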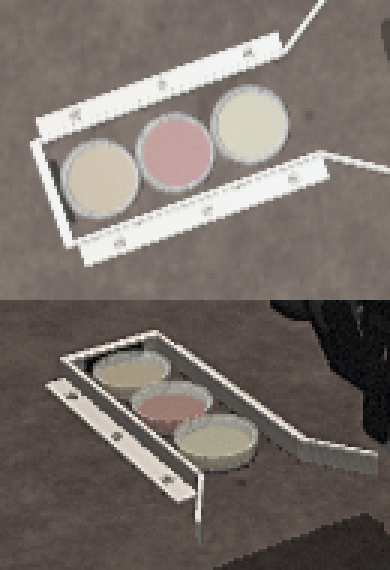

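The dishes lie in single file, touching each other, with the tan one against the stop (crop (100,178), (175,152), (250,124)). The gripper is clear of everything.

```bash
python3 -c "from workcell import manip;print(manip.hand_in())"
```

```text
the job is handed in; nothing more can be done
None
```

I slid all three dishes into the lane. They lie flat in single file, touching each other and pushed up against the end stop, and I handed the job in at about 28 s; no verdict was returned.

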